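# Set the bench screw press: wheel down to the stop, back off two turns, hold

## Task

Take the red handle of the screw press, run the hand wheel clockwise all the way down to its stop, then back it off exactly two full turns. Finish still gripping the red handle, wheel at rest, so the setting cannot creep while I lock it; leave all the other things on the bench where they are.

Things in the scene. Friction and masses are not known exactly. Their poses are not given: they have to be found in the camera images.
- wheel_axis (a point): point on the vertical axis of the press's hand wheel, 218 mm above the bench, level with the middle of the red handle and above the hub (hub top 188 mm, wheel rim top 184 mm above the bench; a screw end on the axis rises 5 mm per turn, to 197 mm at two turns open). Axes as press.
- press: green screw press, bolted down: base plate 170 (x) x 220 (y) x 24 mm, two steel columns, cross beam 164 mm high, hand wheel on top. Origin under its centre, on the bench, in line with the wheel's axis; z up, -x is its front. Only the red handle (top 248 mm) stands higher than 205 mm.
- wheel (a joint): turn of the dark steel hand wheel, rad, counted over turns: 0 = down on its hard stop, larger = opened, counter-clockwise from above (up to 22). At value q the red handle's centre is 70 mm from the axis, in the direction pi + q from the press's x axis (at 0 and every full turn: the front). About 2 N at the handle turns it; it stays where left. A turn lifts the steel platen 5 mm.
- handle: red upright round handle, 24 mm in diameter and 60 mm tall, standing on the wheel's rim 70 mm from the wheel's axis; origin at the centre of its underside (188 mm above the bench), z up, top at 248 mm. It spins freely on its pin, so a gripper holding it can keep the same heading all the way round the circle.
- glue_can: bystander: closed steel can with a yellow label, 80 mm wide, 115 mm tall, origin under its centre
- spool: bystander: empty wooden spool, 52 mm wide, 65 mm tall, origin under its centre
- rivet_bowl: bystander: white bowl, 90 mm wide, 40 mm tall, origin under its centre
- weight: bystander: brass weight with a knob, 60 mm wide, 64 mm tall, origin under its centre
- mallet: bystander: hammer lying beside the press on its left, handle along its x axis
- driver: bystander: black-handled screwdriver lying beside the press on its right, handle along its x axis
- dressing_block: bystander: wooden block 90 x 50 x 30 mm, origin under its centre

How it is judged:
By the outcome, as a careful person would: the job done as asked, in the order asked, and still so for the second after the job is handed in, while the arm keeps its last pose, push and grip.
It also fails if it takes over 72 s, if anything falls off the work surface, if the arm or the gripper's body presses on something with over 40 N, if the wrist force passes 120 N, or if a joint passes its speed limit or range.

## Robot

A 7-joint arm with a two-finger parallel gripper is mounted at the origin on the work surface. World frame = base frame: x ahead of the robot, y to its left, z up, the work surface at z = 0. Lengths are in m, angles in rad, forces in N, time in s.
With the tool pointing down it reaches from about 0.425 to 0.95 m from the base axis. Payload 4.7 kg.
Tool frame: the origin (TCP) lies midway between the tips of the shut fingers; the grasp point (between the pads) lies 19 mm behind it; z points along the fingers, y is the line along which they close (so a half turn about z gives the same grasp; the last joint's range is limited). The gripper opens to 87 mm and grips with 3 to 60 N. Pads are 19 mm wide; open, the fingers measure 117 mm over their backs; the gripper's body (75 mm by 190 mm) begins 51 mm behind the grasp point.
Start: joints at [-1.257, 0.469, -0.049, 1.532, 0.024, 1.141, -0.082], TCP at [0.227, 0.636, 0.223] pointing down, gripper open.
Joint ranges: [-2.59, 2.59], [-0.33, 1.99], [-1.39, 1.29], [0.1, 2.45], [-1.04, 4.18], [0.21, 1.99], [-2.66, 2.66]. Speed limits (rad/s): [2.57, 2.57, 3.14, 3.14, 3.14, 3.14, 3.14].

## Interface

Orientations are given as a unit quaternion [w, x, y, z].
In Python, from plant import arm gives the robot as it stands. The module is installed in compiled form; this text tells all that it offers. Calls block until the motion is done:
- arm.move_pose(position, orientation): joint-space move of the TCP to a pose.
- arm.move_linear(position, rotation=None, v=0.15, max_force=None): straight line of the TCP; rotation=None keeps the orientation; v is the mean speed in m/s. With max_force (N) it stops when the force on the tool has changed by that much, and returns True; else False.
- arm.move_j(angles): joint-space move.
- arm.grip(opening, strength=None): opening from 0.0 (shut) to 1.0 (fully open); strength is the grip in N (None keeps the last); returns when the fingers have stopped.
- arm.dwell(seconds).
- arm.inverse_kinematics(position, orientation): joint angles nearest the present ones, or None.
- arm.read_state(): the state.
- arm.grab_frame(name): name is "side" or "top" or "wrist"; returns a dict with "pixels" (480x640x3 uint8, blue, green, red), "fovy" (degrees; the focal length in pixels is half the picture's height over the tangent of half this angle, whatever the lens; pixels are square), "cx", "cy" (the principal point, pixels), "dist" ([k1, k2, p1, p2, k3] as OpenCV has them; the pictures are not rectified), "R" (3x3) and "t" (3): a world point X has camera coordinates R X + t; the wrist camera has in their place "T_tool_cam" (4x4, takes a point from camera to tool coordinates, whose origin is the TCP and whose axes are the flange's). Camera axes: x right, y down, z forward; pixel columns grow to the right and rows downward; lengths in m; the calibration is good to about 2 mm. A picture is of the moment at which its call begins: read the wrist's pose just before it. There is no depth.
A pose or a line that the arm cannot do raises arm.IKError and nothing moves.
- arm.close_job(): hands the job in; it is judged then, once.
The state is a dict: "time": time; "joint_positions": joint angles; "qvel": joint speeds; "tau": joint torques, N m; "ee_pos": TCP position; "tcp_rot": TCP orientation; "ft_force": force on the tool from outside, world axes, zero at the start; "ft_torque": the same for the moment, N m; "grip_width": opening from 0.0 (shut) to 1.0 (fully open); "grip_force": force on a finger pad.
Only numpy, scipy, OpenCV 4.12 (cv2) and the standard library are available. Lean on these libraries where they do the work, as an engineer would, in place of code of your own. Each camera call takes 0.05 s, during which the arm holds its last target. There are 200 camera calls.

## Working session

There is one attempt and no reset: what is moved stays moved. The work goes in short steps, each a Python script; the robot and the scene stay as the last script left them, time stands still between calls to the robot, and variables do not carry over. Pictures are saved under pics/ and viewed, at most 10 in all, crops included, and the job is handed in when it is done.

```bash
mkdir -p pics; python3 - <<'E'
from plant import arm
import cv2,json
s=arm.read_state(); print(s['time'],s['ee_pos'],s['tcp_rot'],s['grip_width'],s['ft_force'])
for n in('side','top'):
    f=arm.grab_frame(n); cv2.imwrite(f'pics/{n}1.png',f['pixels'])
    json.dump({k:(v.tolist() if hasattr(v,'tolist') else v) for k,v in f.items() if k!='pixels'},open(n+'.json','w'))
    print({k:v for k,v in f.items() if k!='pixels'})
E
```

```text
0.0 [0.22669968 0.63516547 0.22150084] [-1.19734275e-04  1.70571652e-01  9.85344800e-01 -9.59778969e-04] 0.9991185287087706 [ 0.63356306 -0.03464876 -0.15484909]
{'fovy': 43.68970055937665, 'cx': 318.5964369452003, 'cy': 226.26834490084843, 'dist': array([-0.20031121,  0.        ,  0.        ,  0.        ,  0.        ]), 'R': array([[ 0.92002419, -0.39172021, -0.01052425],
       [-0.27990396, -0.63813393, -0.71724393],
       [ 0.27424306,  0.66282755, -0.69674269]]), 't': array([-0.41571962,  0.24268277,  1.68805658])}
{'fovy': 51.685676198984844, 'cx': 315.3494313092953, 'cy': 246.08607589135747, 'dist': array([-0.03505954,  0.        ,  0.        ,  0.        ,  0.        ]), 'R': array([[-0.01290831, -0.99991035,  0.00355776],
       [-0.99671759,  0.01258254, -0.07997332],
       [ 0.07992139, -0.00457841, -0.99679065]]), 't': array([-0.00200772,  0.44245479,  1.30856379])}
```

View pics/top1.png

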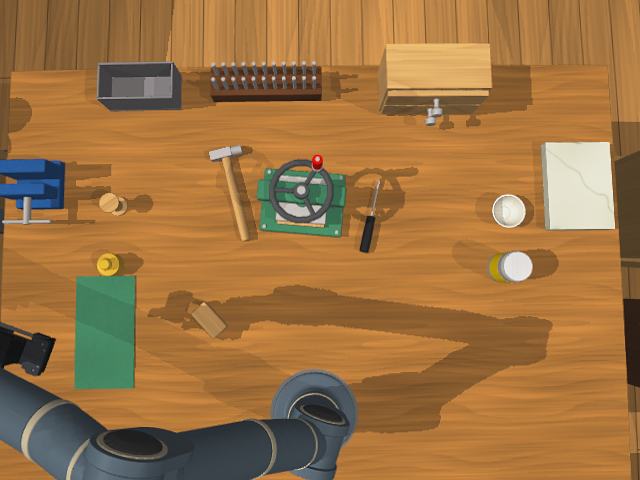

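View pics/side1.png

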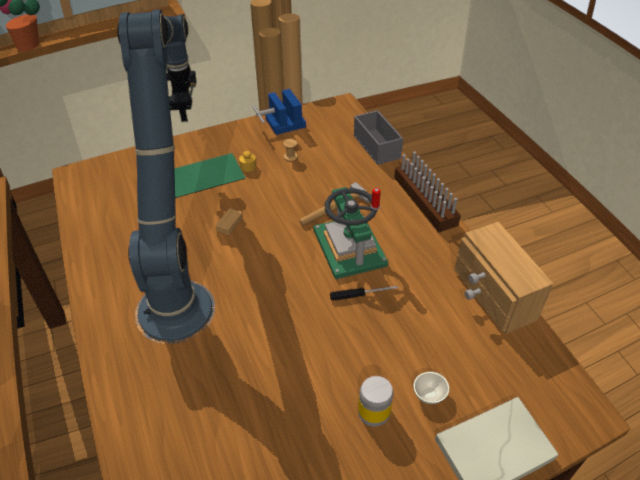

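The top view shows the wheel hub at about (301,190) and the red handle at about (317,161). The base plate corners are near (264,168), (345,172), (341,236) and (261,230). Next I'll compute rough positions and look from the wrist camera above.

```bash
cat > h.py <<'E'
import numpy as np,cv2,json
from scipy.spatial.transform import Rotation as Ro
def K(c):
    f=240/np.tan(np.radians(c['fovy'])/2); return np.array([[f,0,c['cx']],[0,f,c['cy']],[0,0,1]])
def ray(c,uv):
    p=cv2.undistortPoints(np.array([[uv]],float),K(c),np.array(c['dist']))[0,0]
    R=np.array(c['R']);return -R.T@np.array(c['t']),R.T@np.array([p[0],p[1],1])
def atz(c,uv,z):
    o,d=ray(c,uv);return o+d*(z-o[2])/d[2]
def red(im):
    b,g,r=[im[...,i].astype(int) for i in range(3)]
    m=((r>130)&(g<70)&(b<70)).astype(np.uint8)
    n,l,s,ce=cv2.connectedComponentsWithStats(m);return max(((s[i,4],tuple(ce[i]),tuple(s[i,:4])) for i in range(1,n)),key=lambda a:a[0])
def tri(*cr):
    A=0;B=0
    for c,uv in cr:
        o,d=ray(c,uv);d=d/np.linalg.norm(d);P=np.eye(3)-np.outer(d,d);A=A+P;B=B+P@o
    return np.linalg.solve(A,B)
def wristcam(arm):
    s=arm.read_state();f=arm.grab_frame('wrist')
    q=s['tcp_rot'];T=np.eye(4);T[:3,:3]=Ro.from_quat([q[1],q[2],q[3],q[0]]).as_matrix();T[:3,3]=s['ee_pos']
    C=np.linalg.inv(T@np.array(f['T_tool_cam']));f['R']=C[:3,:3];f['t']=C[:3,3];return f
def proj(c,X):
    R=np.array(c['R']);return cv2.projectPoints(np.array(X,float).reshape(-1,3),cv2.Rodrigues(R)[0],np.array(c['t'],float),K(c),np.array(c['dist']))[0][:,0]
E
python3 - <<'E'
from h import *
from plant import arm
C={n:json.load(open(n+'.json')) for n in('side','top')};I={n:cv2.imread(f'pics/{n}1.png') for n in C}
r={n:red(I[n]) for n in C};print(r)
h=tri(*[(C[n],r[n][1]) for n in C]);print('handle',h)
print('hub',atz(C['top'],(301,190),.188))
cs=[atz(C['top'],u,.024) for u in[(264,168),(345,172),(341,236),(261,230)]]
print(np.round(cs,3),np.mean(cs,0))
f=wristcam(arm);print(f['T_tool_cam'],f['fovy'])
for a in (0,90,45,-45):
    q=Ro.from_euler('z',a,degrees=True)*Ro.from_quat([1,0,0,0]);q=q.as_quat()
    print(a,[arm.inverse_kinematics(p,[q[3],*q[:3]]) for p in([.54,.03,.45],[.49,.03,.206],[.63,.03,.206])])
E
```

```text
{'side': (np.int32(29), (np.float64(376.1034482758621), np.float64(191.44827586206895)), (np.int32(372), np.int32(189), np.int32(9), np.int32(6))), 'top': (np.int32(71), (np.float64(316.32394366197184), np.float64(161.0)), (np.int32(312), np.int32(155), np.int32(11), np.int32(14)))}
handle [ 0.62089516 -0.01252384  0.24242478]
hub [0.56161208 0.02519383 0.188     ]
[[ 0.655  0.128  0.024]
 [ 0.641 -0.09   0.024]
 [ 0.468 -0.076  0.024]
 [ 0.487  0.137  0.024]] [0.56287485 0.02464757 0.024     ]
[[ 1.68662836e-04 -9.70537163e-01 -2.40951419e-01  6.57192687e-02]
 [ 9.99999970e-01  2.06829487e-04 -1.33109290e-04  8.63227281e-04]
 [ 1.79023372e-04 -2.40951389e-01  9.70537169e-01 -1.62661375e-01]
 [ 0.00000000e+00  0.00000000e+00  0.00000000e+00  1.00000000e+00]] 60.75756256787651
0 [array([-0.80144527,  0.14196962,  0.78499223,  1.51975302, -0.10030078,
        1.52132294, -1.58732826]), array([-0.82680123,  0.22338112,  0.80069747,  2.01284839, -0.1925967 ,
        0.9805446 , -1.50136193]), array([-0.62863956,  0.48324903,  0.72778185,  1.6963257 , -0.35450227,
        1.0983437 , -1.3
[... 286 characters left out ...]
, -0.26686026,
        1.08036556,  0.12585155])]
45 [array([-0.71077403,  0.13434085,  0.67392857,  1.51593554, -0.08378822,
        1.52061667, -0.82244013]), array([-0.69811736,  0.20274144,  0.64107398,  2.00744394, -0.14592467,
        0.97583352, -0.77014335]), array([-0.58491571,  0.46711539,  0.65994697,  1.69394854, -0.31669196,
        1.08970716, -0.61387364])]
-45 [array([-1.04279073,  0.1904892 ,  1.11113414,  1.52831327, -0.17066503,
        1.52856214, -2.28787239]), array([-1.0607973 ,  0.31262479,  1.12895867,  2.02098017, -0.33466366,
        1.00930508, -2.12445637]), array([-0.83802539,  0.63323047,  1.11328745,  1.70665749, -0.60772267,
        1.19376643, -1.92103906])]
```

```bash
cat >> h.py <<'E'
Q=[0,2**-.5,2**-.5,0]  # tool down, tool x->world y, y->world x
E
python3 - <<'E'
from h import *
from plant import arm
arm.move_linear([.227,.635,.40],v=.3)
arm.move_pose([.562,.05,.42],Q)
s=arm.read_state();print(s['time'],s['ee_pos'],s['tcp_rot'],s['joint_positions'])
f=wristcam(arm);cv2.imwrite('pics/w1.png',f['pixels'])
json.dump({k:(v.tolist() if hasattr(v,'tolist') else v) for k,v in f.items() if k!='pixels'},open('wrist.json','w'))
r=red(f['pixels']);print(r)
print(proj(f,[[.562,.025,.188],[.562,.025,.197],[.621,-.0125,.248]]))
C={n:json.load(open(n+'.json')) for n in('side','top')};I={n:cv2.imread(f'pics/{n}1.png') for n in C}
E
```

```text
3.2917 [0.56203503 0.05163015 0.41973811] [-2.24112092e-04  7.06164180e-01  7.08048087e-01 -7.91826679e-05] [-0.65197001  0.18646165  0.59324669  1.52217849 -0.10464297  1.46524655
 -0.05302957]
(np.int32(721), (np.float64(382.03467406380025), np.float64(284.5783633841886)), (np.int32(367), np.int32(266), np.int32(32), np.int32(38)))
[[318.45986846 238.5089879 ]
 [318.45741748 240.63931345]
 [386.06609915 296.41230977]]
```

View pics/w1.png

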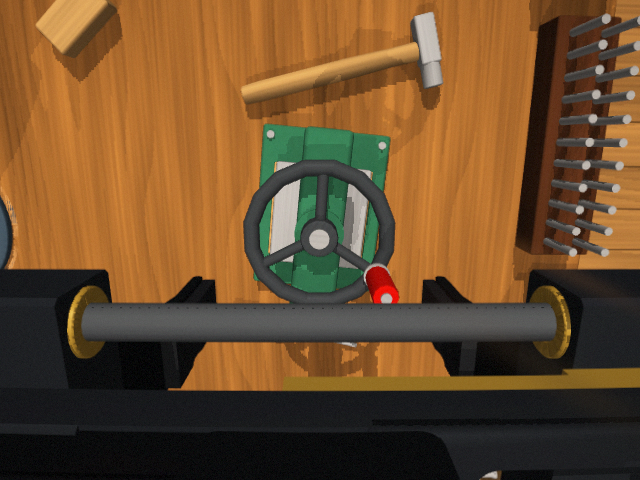

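The wrist view puts the hub at (319,238), which matches the predicted axis. The handle runs from its foot at about (376,271) to its top at about (387,298). The base plate's left edge runs from (264,125) to (390,137).

```bash
python3 - <<'E'
from h import *
W=json.load(open('wrist.json'));T=json.load(open('top.json'))
im=cv2.imread('pics/w1.png')
ax=atz(W,(319,238),.19);print('axis',ax)
a,b=atz(W,(264,125),.024),atz(W,(390,137),.024);print('edge',a,b,np.linalg.norm(b-a),np.degrees(np.arctan2(*(b-a)[1::-1])))
t=atz(W,(387,298),.248);bo=atz(W,(376,271),.188);print('handle',t,bo)
g=im.max(2);m=((g<75)&(im.max(2).astype(int)-im.min(2)<20)).astype(np.uint8);m[262:]=0;m[:150]=0;m[:,:235]=0;m[:,400:]=0
# outer rim: for radial rays from centre take the outermost dark pixel
P=[]
for th in np.radians(np.arange(0,360,3)):
    for r in np.arange(90,55,-.5):
        u,v=319+r*np.cos(th),233+r*np.sin(th)
        if 150<v<262 and m[int(round(v)),int(round(u))]: P.append((u,v));break
X=np.array([atz(W,p,.178) for p in P])[:,:2]
from scipy.optimize import least_squares
s=least_squares(lambda p:np.hypot(*(X-p[:2]).T)-p[2],[.56,.025,.075],loss='soft_l1',f_scale=.001);print('rim',s.x,len(X))
for A in(ax[:2],s.x[:2]):
  d=((t+bo)/2)[:2]-A;print(np.hypot(*d),np.degrees(np.arctan2(d[1],d[0])))
print(np.mean([atz(T,u,.024) for u in[(264,168),(345,172),(341,236),(261,230)]],0))
E
```

```text
axis [0.56252941 0.02598709 0.19      ]
edge [0.48997395 0.13963571 0.024     ] [0.65643961 0.12481012 0.024     ] 0.16712454071627086 -5.0893876880099
handle [ 0.62188097 -0.01397422  0.248     ] [ 0.62022817 -0.00854952  0.188     ]
rim [0.56228402 0.02576339 0.07590015] 80
0.06937348286860871 -32.475148145907454
0.06946112185709181 -32.21080011373884
[0.56287485 0.02464757 0.024     ]
```

```bash
cat >> h.py <<'E'
YAW=np.radians(-5.1);AX=np.array([.5625,.0255]);Z=.208;RAD=.07
q_=(Ro.from_euler('z',YAW)*Ro.from_quat([1,0,0,0])).as_quat();QG=[q_[3],*q_[:3]]
def P(q,z=Z,r=RAD):  # wheel value q -> tcp
    a=YAW+np.pi+q;return [AX[0]+r*np.cos(a),AX[1]+r*np.sin(a),z]
def ten(q):  # unit opening tangent, radial
    a=YAW+np.pi+q;return np.array([-np.sin(a),np.cos(a)]),np.array([np.cos(a),np.sin(a)])
def turn(arm,q0,q1,v=.12,step=20,mf=None,log=True):
    n=max(1,int(np.ceil(abs(q1-q0)/np.radians(step))))
    for q in np.linspace(q0,q1,n+1)[1:]:
        hit=arm.move_linear(P(q),v=v,max_force=mf)
        s=arm.read_state();F=np.array(s['ft_force']);t,r=ten(q);e=np.array(s['ee_pos'])[:2]-AX
        qa=np.arctan2(e[1],e[0])-YAW-np.pi;qa+=2*np.pi*round((q-qa)/2/np.pi)
        if log or hit:print('%.2f q%.1f act%.2f r%.4f Ft%.1f Fr%.1f Fz%.1f w%.3f'%(s['time'],np.degrees(q),np.degrees(qa),np.hypot(*e),F[:2]@t,F[:2]@r,F[2],s['grip_width']),'HIT' if hit else '')
        if hit:return qa
    return q1
E
python3 - <<'E'
from h import *
from plant import arm
q=np.radians(152.8)
J=[arm.inverse_kinematics(P(np.radians(d)),QG) for d in range(0,360,30)]
print(any(j is None for j in J)); J=np.array(J);print(J.min(0).round(2),J.max(0).round(2))
arm.move_pose(P(q,.33),QG);arm.grip(.75,30)
print(arm.read_state()['ft_force'])
arm.move_linear(P(q),v=.12,max_force=10)
arm.grip(0.,30)
s=arm.read_state();print(s['time'],s['ee_pos'],P(q),s['grip_width']*87,s['grip_force'],s['ft_force'])
turn(arm,q,q-np.radians(60),v=.1)
f=arm.grab_frame('top');cv2.imwrite('pics/t2.png',cv2.resize(f['pixels'][100:300,180:440],None,fx=3,fy=3))
E
```

```text
False
[-0.84  0.22  0.75  1.69 -0.4   0.99 -1.65] [-0.61  0.51  0.82  2.   -0.18  1.12 -1.32]
[-0.68561031 -0.42688166  0.03451607]
7.2333 [ 0.62171524 -0.01276405  0.20805809] [np.float64(0.62166832832553), np.float64(-0.011904664457287838), 0.208] 23.101536597543614 29.999969685450196 [ 0.51839395 -3.27346419  0.04863778]
7.62 q132.8 act131.99 r0.0709 Ft-2.0 Fr4.8 Fz-2.2 w0.273 
8.02 q112.8 act112.31 r0.0712 Ft-0.9 Fr5.8 Fz-2.4 w0.271 
8.41 q92.8 act92.05 r0.0714 Ft-1.7 Fr6.3 Fz0.4 w0.270
```

View pics/t2.png

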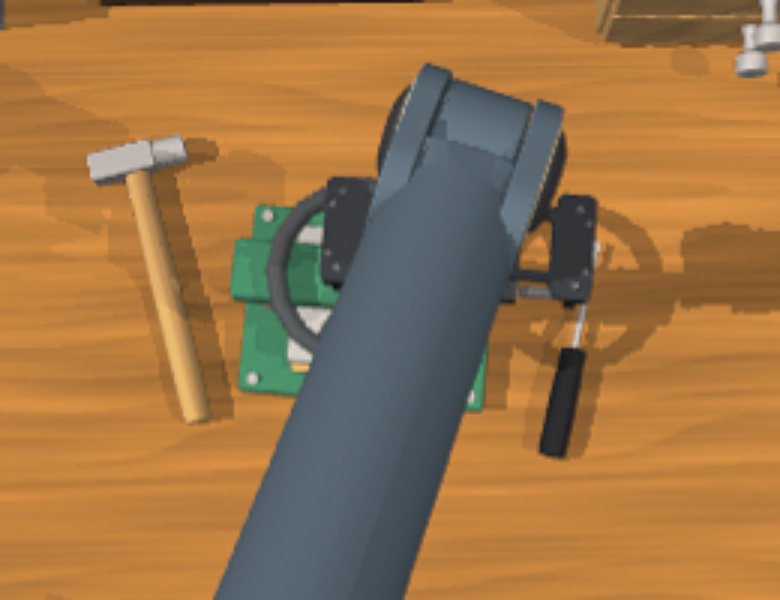

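The arm now covers the view, but the wheel is following: the grip is 23 to 24 mm wide and the forces are small. I'll continue to the first possible stop angle and feel for it slowly.

```bash
sed -i 's/AX=np.array(\[.5625,.0255\])/AX=np.array([.5625,.0242])/' h.py; python3 - <<'E'
from h import *
from plant import arm
q=turn(arm,np.radians(92.8),np.radians(12.8),v=.1)
q=turn(arm,q,np.radians(-14),v=.03,step=5,mf=10)
E
```

```text
8.85 q72.8 act71.97 r0.0702 Ft-1.6 Fr5.2 Fz1.0 w0.265 
9.24 q52.8 act51.42 r0.0703 Ft-1.6 Fr5.4 Fz3.9 w0.271 
9.63 q32.8 act30.82 r0.0703 Ft-1.7 Fr5.8 Fz4.3 w0.267 
10.03 q12.8 act11.10 r0.0703 Ft-1.6 Fr4.9 Fz2.7 w0.265 
10.36 q8.3 act8.35 r0.0702 Ft0.8 Fr4.9 Fz3.1 w0.269 
10.69 q3.9 act3.68 r0.0702 Ft0.6 Fr5.2 Fz2.6 w0.268 
11.03 q-0.6 act-0.32 r0.0702 Ft1.8 Fr5.1 Fz2.2 w0.268 
11.23 q-5.1 act-0.30 r0.0703 Ft0.9 Fr0.5 Fz4.3 w0.271 HIT
```

```bash
python3 - <<'E'
from h import *
from plant import arm
f=lambda:(lambda s:print(s['time'],np.round(s['ee_pos'],4),np.round(s['ft_force'],1),s['grip_width']))(arm.read_state())
f()
turn(arm,0,np.radians(-8),v=.03,step=8,mf=25);f();arm.dwell(.3);f()
E
```

```text
11.2333 [0.4925 0.0308 0.2079] [-0.6 -0.8  4.3] 0.270704560747694
11.72 q-8.0 act-0.66 r0.0703 Ft19.8 Fr2.4 Fz6.6 w0.271 
11.725 [0.4926 0.0313 0.2079] [ -6.8 -18.7   6.6] 0.27055594530982124
12.025 [0.4926 0.0312 0.2079] [ -6.3 -18.    5.7] 0.26580101124724337
```

The stop is firm at q ≈ -0.3° with 20 N against it, right at the predicted angle. Now I'll back off two full turns.

```bash
python3 - <<'E'
from h import *
from plant import arm
q=turn(arm,np.radians(-8),0,v=.03,step=8)
for k in range(8):
    a=np.radians(90*k);b=np.radians(min(90*(k+1),700))
    turn(arm,a,b-np.radians(20) if k<7 else a+np.radians(50),log=False,v=.1,step=17.5,mf=40)
    turn(arm,b-np.radians(20) if k<7 else a+np.radians(50),b,v=.1,mf=40)
off=-.27;c=720+off
q0=700
for i in range(4):
    turn(arm,np.radians(q0),np.radians(c),v=.03,step=10);q0=c
    arm.dwell(.4)
    e=np.array(arm.read_state()['ee_pos'])[:2]-AX
    act=np.degrees(np.arctan2(e[1],e[0])-YAW-np.pi)%360
    err=((act-off)+180)%360-180;print('err',err)
    if abs(err)<.15:break
    c-=err
E
```

```text
12.50 q0.0 act-0.08 r0.0703 Ft2.0 Fr3.6 Fz3.9 w0.265 
14.24 q80.0 act81.07 r0.0702 Ft1.5 Fr4.3 Fz-0.9 w0.265 
14.52 q90.0 act91.36 r0.0701 Ft1.8 Fr4.6 Fz-1.1 w0.269 
16.26 q170.0 act170.84 r0.0696 Ft1.7 Fr2.8 Fz-0.1 w0.265 
16.53 q180.0 act180.96 r0.0696 Ft1.7 Fr0.1 Fz1.4 w0.270 
18.51 q270.0 act270.29 r0.0698 Ft1.1 Fr-0.6 Fz1.8 w0.268 
20.48 q360.0 act360.54 r0.0703 Ft1.7 Fr4.4 Fz2.5 w0.267 
22.46 q450.0 act450.76 r0.0701 Ft1.2 Fr4.9 Fz-2.3 w0.266 
24.43 q540.0 act541.06 r0.0696 Ft1.6 Fr0.1 Fz0.8 w0.270 
26.41 q630.0 act630.31 r0.0698 Ft1.1 Fr-0.0 Fz0.7 w0.270 
27.85 q700.0 act700.51 r0.0702 Ft1.4 Fr2.8 Fz1.9 w0.261 
28.40 q709.9 act709.82 r0.0702 Ft-0.2 Fr4.5 Fz3.3 w0.268 
28.95 q719.7 act720.19 r0.0702 Ft0.8 Fr6.0 Fz4.4 w0.269 
err 0.46117440338178994
29.60 q719.3 act720.02 r0.0703 Ft0.7 Fr5.1 Fz2.9 w0.264 
err 0.26853942404386544
30.25 q719.0 act719.85 r0.0703 Ft1.8 Fr5.8 Fz3.5 w0.272 
err 0.1077308316946528
```

```bash
python3 - <<'E'
from h import *
from plant import arm
a=arm.grab_frame('side')['pixels'];b=wristcam(arm)['pixels']
cv2.imwrite('pics/end.png',np.hstack([cv2.resize(a[60:460,200:520],(400,500)),cv2.resize(b,(400,500))]))
s=arm.read_state();print(s['time'],s['grip_force'],s['grip_width'],s['qvel'].round(4) if hasattr(s['qvel'],'round') else s['qvel'])
E
```

```text
30.75 30.01903120893985 0.26873496248916384 [-0.002   0.0002  0.0004  0.0003 -0.0012 -0.0001  0.0005]
```

View pics/end.png

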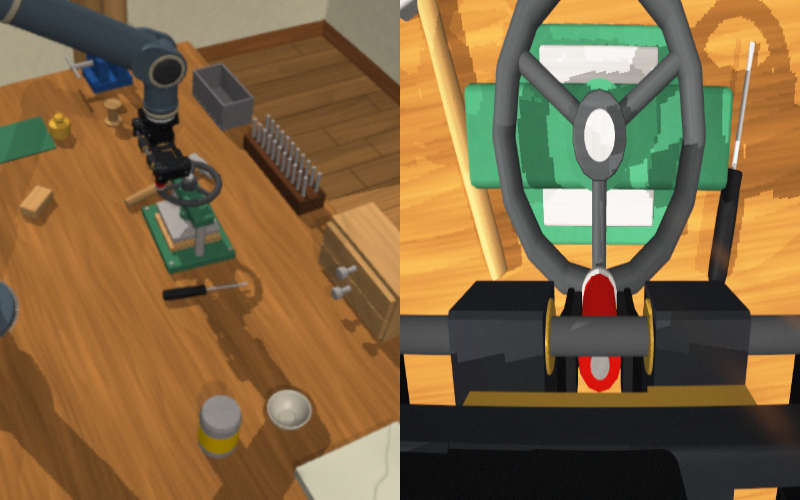

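The right half (wrist view) shows the red handle at (600,330) gripped between the pads, at the front of the wheel with its spoke straight. The left half (side view) shows the bystanders undisturbed, so I'm handing the job in.

```bash
python3 -c "
from plant import arm
print(arm.close_job())"
```

```text
the job is handed in; nothing more can be done
None
```

The wheel was run clockwise to its stop and backed off two full turns (within about 0.1° by the arm's own position reading), and the gripper still holds the red handle at rest; the other things visible in the last pictures look undisturbed.

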